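# Prime the pan-release sprayer

### The job

Pump up the sprayer with the green knob: press its knob down all the way and let it spring back up, again and again, until the red indicator pin on its lid stands fully out, then take the hand away and let the knob come all the way up. Work the pin only by pumping, never by touching it; leave the already charged blue sprayer unpumped, and do not move or lift the loaf tin, the flour shaker or the dough scraper.

Things in the scene. Friction and masses are not known exactly. Their poses are not given: they have to be found in the camera images.
- sprayer_foot (a point): centre of the foot of the green sprayer, on the bench; its x axis points to the pin's side. Round foot 160 mm across, bolted down; white tank 124 mm across with a green band; flat black lid 128 mm across, top at 140 mm; 36 mm sleeve round the knob's rod up to 164 mm. A black nozzle with a brass tip points the other way (-x), reaching 96 mm from the axis at 150 mm height.
- sprayer_knob_top (a point): centre of the flat top of the green pump knob (a disc 52 mm across, 18 mm thick, on an 18 mm rod) of the sprayer to be pumped; moves down with the knob. It is 210 mm above the bench when up, 185 mm when pressed home.
- sprayer_plunger (a joint): how far the green knob is pressed, in m: 0 = up, 0.025 = all the way down against a hard stop. A spring pushes it back up: 5 N at the top, 11 N at the bottom, and it rises by itself in about 0.3 s.
- sprayer_pin (a joint): how far the green sprayer's pin stands out, in m: 0 = in, 0.03 = fully out (pumped well it ends at about 0.029). Starts at 0 to 0.012. Each full stroke raises it about 6 mm (the first 1 to 9 mm); it stays up as the knob returns. Strokes under about 20 mm, or from a knob not let right up, may not raise it. Once it is out, more strokes do no harm.
- sprayer_pin_tip (a point): centre of the top end of the green sprayer's red pin, 10 mm thick, upright, in a grey 20 mm collar on the lid, 50 mm from the knob's axis; moves up with the pin. 154 mm above the bench when in, about 183 mm when fully out. Knob rim to pin: 19 mm, so press with closed fingers on the middle of the knob.
- spare_knob_top (a point): centre of the flat top of the blue pump knob, 210 mm above the bench, of a second sprayer of the same build with a blue band; to be left alone.
- spare_plunger (a joint): how far the blue knob is pressed, in m: 0 = up (leave it so), 0.025 = down.
- spare_pin_tip (a point): top of the blue sprayer's red pin: it is fixed fully out already, 184 mm above the bench, 50 mm from that knob's axis.
- loaf_tin: loose dark steel open loaf tin, 110 mm by 220 mm (x by y), 70 mm high, standing; origin at the centre of its underside. Leave it.
- shaker: loose aluminium flour shaker, round, 70 mm across, 104 mm high, standing; origin at the centre of its underside. Leave it.
- scraper: loose dough scraper lying flat: aluminium blade and wooden grip, 101 mm by 130 mm (x by y), 22 mm high; origin on its underside. Leave it.

How it is judged:
By the outcome, as a careful person would: the job done as asked, in the order asked, and still so for the second after the job is handed in, with the robot touching nothing.
It also fails if it takes over 42 s, if anything falls off the work surface, if the arm or the gripper's body presses on something with over 40 N, if the wrist force passes 120 N, or if a joint passes its speed limit or range.

### The arm

A 7-joint arm with a two-finger parallel gripper is mounted at the origin on the work surface. World frame = base frame: x ahead of the robot, y to its left, z up, the work surface at z = 0. Lengths are in mm, angles in rad, forces in N, time in s.
With the tool pointing down it reaches from about 400 to 875 mm from the base axis. Payload 6.5 kg.
Tool frame: the origin (TCP) lies midway between the tips of the shut fingers; the grasp point (between the pads) lies 19 mm behind it (arm.grip_point_offset is the distance from the TCP to the grasp point, in mm); z points along the fingers, y is the line along which they close (so a half turn about z gives the same grasp; the last joint's range is limited). The gripper opens to 88 mm and grips with 3 to 60 N. Pads are 18 mm wide; open, the fingers measure 123 mm over their backs; the gripper's body (75 mm by 187 mm) begins 45 mm behind the grasp point.
Start: joints at [1.268, 0.536, -0.004, 1.538, 0.003, 1.067, -0.071], TCP at [152.482, -631.854, 238.716] pointing down, gripper open.
Joint ranges: [-2.7, 2.7], [-0.37, 2.16], [-1.27, 1.26], [0.24, 2.4], [-1.31, 4.45], [0.19, 1.91], [-2.76, 2.76]. Speed limits (rad/s): [2.39, 2.39, 3.14, 3.14, 3.14, 3.14, 3.14].

### API

Orientations are given as a rotation vector (axis times angle).
In Python, from workcell import arm gives the robot as it stands. Calls block until the motion is done:
- arm.move_pose(position, orientation): joint-space move of the TCP to a pose.
- arm.move_linear(position, speed=150, frame=None): straight line of the TCP; frame=None keeps the orientation; speed is the mean speed in mm/s.
- arm.move_j(angles): joint-space move.
- arm.set_gripper(opening, force=None): finger opening in mm; force is the grip in N (None keeps the last); returns when the fingers have stopped.
- arm.sleep(seconds).
- arm.inverse_kinematics(position, orientation): joint angles nearest the present ones, or None.
- arm.get_obs(): the state.
- arm.camera(name): name is "side" or "top"; returns a dict with "image" (400x640x3 uint8, blue, green, red), "fovy" (degrees; the focal length in pixels is half the picture's height over the tangent of half this angle, whatever the lens; pixels are square), "cx", "cy" (the principal point, pixels), "R" (3x3) and "t" (3): a world point X has camera coordinates R X + t. Camera axes: x right, y down, z forward; pixel columns grow to the right and rows downward; lengths in mm; the calibration is good to about 2 mm. A picture is of the moment at which its call begins. There is no depth.
A pose or a line that the arm cannot do raises arm.Unreachable and nothing moves.
- arm.hand_in(): hands the job in; it is judged then, once.
The state is a dict: "time": time; "joint_pos": joint angles; "qd": joint speeds; "tau": joint torques, N m; "ee_pos": TCP position; "eef_rot": TCP orientation; "contact_force": force on the tool from outside, world axes, zero at the start; "wrist_torque": the same for the moment, N m; "grip_width": finger opening in mm; "finger_force": force on a finger pad.
Only numpy, scipy, OpenCV 4.12 (cv2) and the standard library are available. Lean on these libraries where they do the work, as an engineer would, in place of code of your own. Each camera call takes 0.05 s, during which the arm holds its last target. There are 200 camera calls.

## Working session

There is one attempt and no reset: what is moved stays moved. The work goes in short steps, each a Python script; the robot and the scene stay as the last script left them, time stands still between calls to the robot, and variables do not carry over. Pictures are saved under pics/ and viewed, at most 10 in all, crops included, and the job is handed in when it is done.

```bash
mkdir -p pics; cat > h.py <<'E'
import numpy as np, cv2
from workcell import arm
def K(c):
    f=c["image"].shape[0]/2/np.tan(np.radians(c["fovy"])/2); return f
def ray(c,u,v,z):
    R=np.array(c["R"]);t=np.array(c["t"]);d=R.T@np.array([(u-c["cx"])/K(c),(v-c["cy"])/K(c),1]);o=-R.T@t
    return o+d*(z-o[2])/d[2]
def proj(c,X):
    p=np.array(c["R"])@np.array(X)+np.array(c["t"]);return p[:2]/p[2]*K(c)+[c["cx"],c["cy"]]
E
python3 - <<'E'
from h import *
for n in("top","side"):
    c=arm.camera(n);cv2.imwrite(f"pics/{n}0.png",c["image"]);print(n,c["fovy"],c["cx"],c["cy"],-np.array(c["R"]).T@np.array(c["t"]))
o=arm.get_obs();print(o["time"],o["eef_rot"],o["contact_force"],o["grip_width"])
E
```

```text
top 45.21037609653211 316.0880228295636 198.81859650942664 [ 523.49964964   22.0595626  1289.40587009]
side 44.294351158342415 317.0081050729572 188.31031884086207 [585.78563745 646.38248965 790.74705649]
0.1 [-3.11807090e+00 -3.71144894e-01  5.59932373e-04] [0.76613078 0.99797494 0.72593714] 88.03723096682683
```

View pics/top0.png

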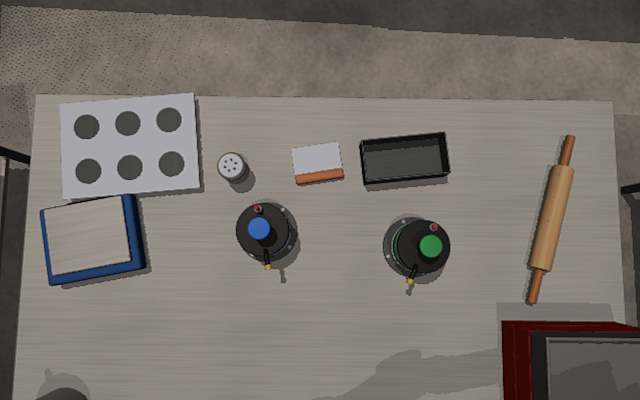

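View pics/side0.png

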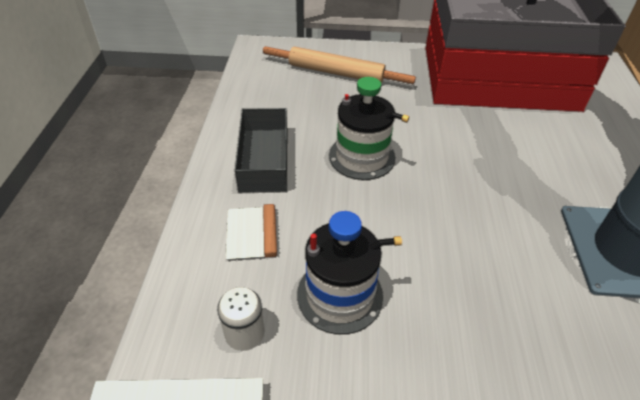

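```bash
python3 - <<'E'
from h import *
from scipy.optimize import least_squares
T=arm.camera("top");S=arm.camera("side")
def blob(c,hue,box):
    h=cv2.cvtColor(c["image"],cv2.COLOR_BGR2HSV);m=((abs(h[...,0].astype(int)-hue)<14)&(h[...,1]>110)&(h[...,2]>40)).astype(np.uint8)
    b=np.zeros_like(m);x0,y0,x1,y1=box;b[y0:y1,x0:x1]=m[y0:y1,x0:x1]
    n,l,s,ce=cv2.connectedComponentsWithStats(b);i=1+np.argmax(s[1:,4]);return ce[i],s[i]
ob=arm.get_obs()["ee_pos"]
for c in(T,S):print("base",proj(c,[0,0,0]),"tcp",proj(c,ob))
for nm,hue,bt,bs in(("green",62,(415,230,450,265),(350,70,390,100)),("blue",108,(240,212,280,245),(325,205,365,245))):
    a,sa=blob(T,hue,bt);b,sb=blob(S,hue,bs)
    r=least_squares(lambda X:np.r_[proj(T,X)-a,proj(S,X)-b],[500,0,200])
    print(nm,a,sa,b,sb,"tri",r.x,r.cost,"topray210",ray(T,*a,210)) 
print("pin green top",ray(T,434,227,156),"side",ray(S,347,97,156))
for p in[(361,140),(447,133),(449,174),(364,184)]:print("tin",ray(T,*p,70))
I=np.hstack([cv2.resize(T["image"][205:305,370:470],(400,400),interpolation=2),cv2.resize(S["image"][70:170,320:420],(400,400),interpolation=2)])
cv2.imwrite("pics/c1.png",I)
E
```

```text
base [320.70166564 457.98718872] tcp [624.24164864 432.64120048]
base [628.59203297 251.84306082] tcp [521.11754509  -5.07574001]
green [430.44522145 245.72261072] [419 234  24  24 429] [368.50581395  85.75      ] [358  77  23  19 344] tri [ 539.40627899 -240.52384104  200.2360291 ] 0.06621372874258642 topray210 [ 538.6729662  -238.11048513  210.        ]
blue [258.36533958 227.92037471] [247 217  24  23 427] [344.64277035 226.05953827] [328 211  34  31 823] tri [575.41722694 149.03040239 199.74050463] 0.014597660091143999 topray210 [574.61381608 147.8523323  210.        ]
pin green top [ 583.51915949 -260.23136508  156.        ] side [ 583.69377252 -258.96194982  156.        ]
tin [811.3947116 -96.2382911  70.       ]
tin [ 832.3371212  -319.53129357   70.        ]
tin [ 724.70275186 -322.54814302   70.        ]
tin [ 696.46477972 -103.898014     70.        ]
```

View pics/c1.png

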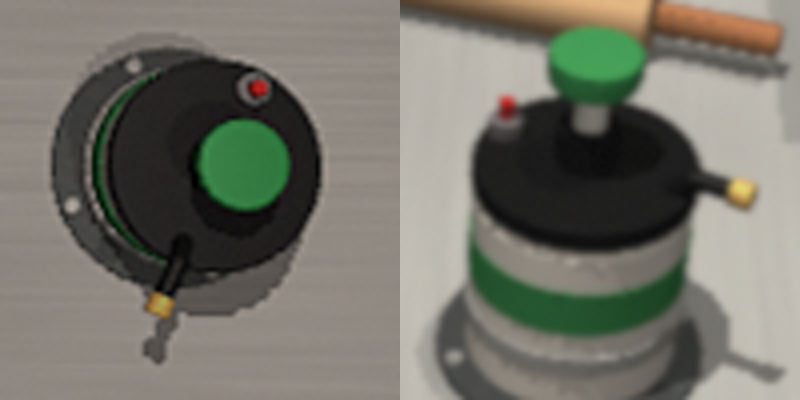

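```bash
python3 - <<'E'
from h import *
from scipy.spatial.transform import Rotation as Ro
o=arm.get_obs();rv=np.array(o["eef_rot"]);P=np.array([539.2,-239.5])
# straight down, closest joints over a few yaws
best=None;q0=np.array(o["joint_pos"])
for y in np.radians(range(-90,91,15)):
    r=(Ro.from_euler("z",y)*Ro.from_euler("x",np.pi)).as_rotvec()
    q=arm.inverse_kinematics([*P,260],r)
    if q is None: continue
    d=abs(np.array(q)-q0)[1:].max()
    if best is None or d<best[0]:best=(d,y,r,q)
print(best); r=best[2]
arm.move_linear(np.array(o["ee_pos"])+[0,0,90],speed=150)
arm.set_gripper(0,10)
arm.move_pose([*P,300],r)
arm.move_linear([*P,216],speed=120)
o=arm.get_obs();print(o["time"],o["ee_pos"],o["eef_rot"],o["contact_force"],o["grip_width"])
f0=np.array(o["contact_force"])
for z in(208,200,192,187,185.5,184.5,183.5):
    arm.move_linear([*P,z],speed=40);o=arm.get_obs();F=np.array(o["contact_force"])-f0;print(z,o["ee_pos"],F.round(1))
    if F[2]>25:break
c=arm.camera("side");cv2.imwrite("pics/s2.png",cv2.resize(c["image"][0:170,270:470],(600,510),interpolation=2))
arm.move_linear([*P,216],speed=80);print(arm.get_obs()["time"])
E
```

```text
(np.float64(0.3690369824955541), np.float64(1.0471975511965976), array([2.72069905e+00, 1.57079633e+00, 9.61835347e-17]), array([ 0.62023686,  0.43969547, -0.3734499 ,  1.664325  ,  0.1778581 ,
        1.07116546, -0.33000909]))
5.0917 [ 539.72184964 -239.69795573  216.70052503] [2.72002269e+00 1.57012947e+00 1.30770913e-03] [0.64942178 0.07366118 0.13769556] 0.5425964106827011
208 [ 540.36575659 -239.87037103  209.05393885] [ 0.1 -0.4  5.5]
200 [ 540.38380928 -239.87230159  201.30640469] [0.  0.6 7.9]
192 [ 540.38059089 -239.90337307  193.50857735] [-0.7 -0.5  8.5]
187 [ 540.40760932 -239.90344598  188.67594284] [-2.7 -0.3 10.2]
185.5 [ 540.42791489 -239.87403958  187.34538712] [-1.5  0.3 11. ]
184.5 [ 540.42354791 -239.93008077  186.4130371 ] [-1.7 -0.4 10.8]
183.5 [ 540.44117698 -239.915861    185.47498296] [-1.5  0.2 11.8]
7.775
```

View pics/s2.png

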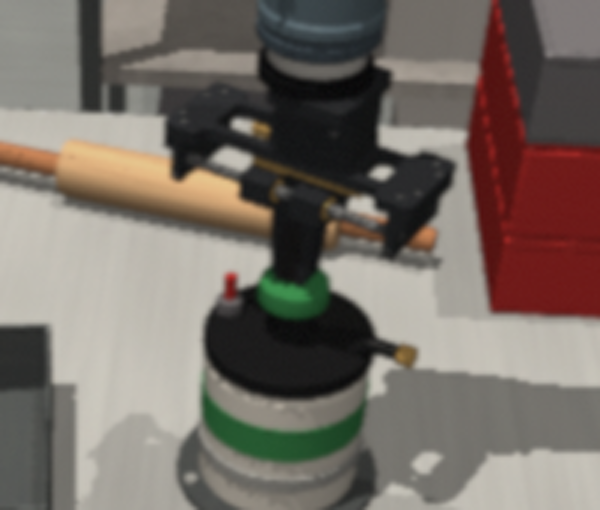

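The fingers press the knob centrally. The pin at crop (231,285) is clear of the fingers and has risen a little. Now I'll pump and measure the pin from the side view after each stroke.

```bash
cat >> h.py <<'E'
def pin():
    c=arm.camera("side");h=cv2.cvtColor(c["image"],cv2.COLOR_BGR2HSV)
    m=((h[...,0]<8)|(h[...,0]>172))&(h[...,1]>130)&(h[...,2]>60)
    m[:, :335]=0;m[:,358:]=0;m[115:]=0;m[:70]=0
    v,u=np.nonzero(m); 
    zs=np.linspace(150,190,401);pv=np.array([proj(c,[583.6,-259.6,z])[1] for z in zs])
    top=v.min() if len(v) else -1
    return top,len(v),zs[np.argmin(abs(pv-top))]
E
python3 - <<'E'
from h import *
P=np.array([538.7,-239.3]);f0=np.array([.65,.07,.14])
print(arm.get_obs()["time"],pin())
for k in range(6):
    for z in(188,183,182,181,180):
        arm.move_linear([*P,z],speed=70);o=arm.get_obs();F=np.array(o["contact_force"])-f0
        if F[2]>20:break
    arm.move_linear([*P,217],speed=100);arm.sleep(0.25)
    print(z,o["ee_pos"][2].round(1),F.round(1),arm.get_obs()["time"],pin())
c=arm.camera("side");cv2.imwrite("pics/s3.png",cv2.resize(c["image"][0:170,270:470],(600,510),interpolation=2))
E
```

```text
7.775 (np.int64(91), 18, np.float64(171.3))
183 185.4 [-7.9  2.2 23.8] 9.3667 (np.int64(89), 23, np.float64(176.5))
183 185.4 [-6.9  1.3 21.8] 10.975 (np.int64(87), 27, np.float64(181.7))
183 185.4 [-7.   1.6 20.9] 12.5833 (np.int64(87), 27, np.float64(181.7))
183 185.4 [-6.6  2.4 22.1] 14.1917 (np.int64(87), 27, np.float64(181.7))
183 185.4 [-6.2  1.4 22. ] 15.8 (np.int64(87), 27, np.float64(181.7))
183 185.4 [-7.9  1.2 21.2] 17.4083 (np.int64(87), 27, np.float64(181.7))
```

View pics/s3.png

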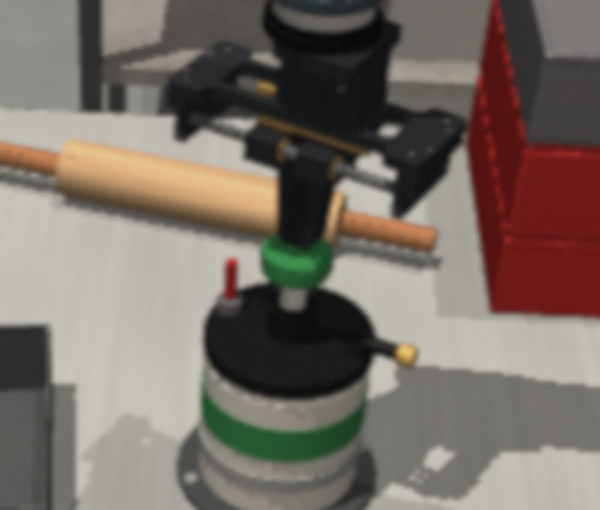

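The pin, with its tip at crop (231,260), has stopped rising over four further full strokes, at about 182 mm, so it is fully out. I'll withdraw and check.

```bash
python3 - <<'E'
from h import *
arm.move_linear([538.7,-239.3,330],speed=150);arm.sleep(0.5)
print(pin(),arm.get_obs()["time"],arm.get_obs()["contact_force"])
c=arm.camera("side");cv2.imwrite("pics/s4.png",c["image"])
h=cv2.cvtColor(c["image"],cv2.COLOR_BGR2HSV);m=(abs(h[...,0].astype(int)-62)<14)&(h[...,1]>110)&(h[...,2]>40)
v,u=np.nonzero(m[70:105,350:390]);print("knob centroid",u.mean()+350,v.mean()+70)
E
```

```text
(np.int64(87), 27, np.float64(181.7)) 18.9583 [ 0.10034691  0.52648723 -0.05326862]
knob centroid 368.5132743362832 85.86430678466077
```

View pics/s4.png

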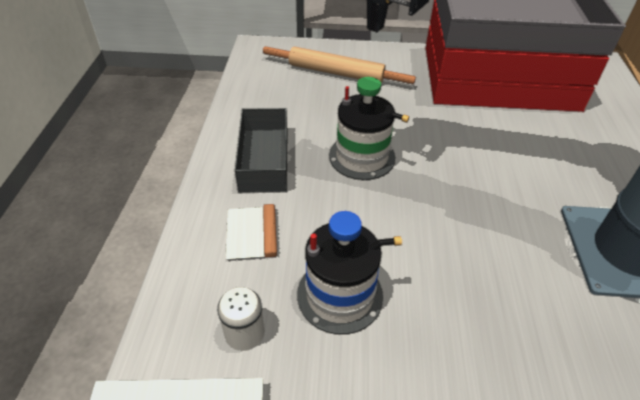

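The green knob is back at its starting pixel (368.5, 86), the pin is out at (347, 87), and everything else is where it was.

```bash
python3 -c "
from h import *
print(arm.hand_in())"
```

```text
the job is handed in; nothing more can be done
None
```

I pumped the green sprayer until its pin stopped rising (tip at about 182 mm, fully out), the knob came all the way up, nothing else was touched, and I handed the job in at about 19 s.

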